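# Open the battery box of the light board

## Robot

A 7-joint arm with a two-finger parallel gripper is mounted at the origin on the work surface. World frame = base frame: x ahead of the robot, y to its left, z up, the work surface at z = 0. Lengths are in m, angles in rad, forces in N, time in s.
With the tool pointing down it reaches from about 0.4 to 0.85 m from the base axis. Payload 4.4 kg.
Tool frame: the origin (TCP) lies on the centre line of the jaws, within the pads' length; the fingertips stand 22 mm ahead of it and the grasp point (between the pads) lies 3 mm ahead of it (nose_length is the distance from the TCP to the fingertips, in m); z points along the fingers, y is the line along which they close (so a half turn about z gives the same grasp; the last joint's range is limited). The gripper opens to 94 mm and grips with 3 to 60 N. Pads are 16 mm wide; open, the fingers measure 119 mm over their backs; the gripper's body (75 mm by 177 mm) begins 78 mm behind the grasp point.
Start: joints at [1.24, 0.628, 0.038, 1.517, -0.027, 0.996, -0.02], TCP at [0.17, -0.627, 0.192] pointing down, gripper open.
Joint ranges: [-3.06, 3.06], [-0.37, 2.12], [-1.25, 1.32], [0.18, 2.47], [-1.1, 4.24], [0.23, 1.98], [-2.94, 2.94]. Speed limits (rad/s): [2.57, 2.57, 3.14, 3.14, 3.14, 3.14, 3.14].

## Interface

Orientations are given as a unit quaternion [x, y, z, w].
In Python, from plant import get_obs, grab_frame, camera_info, finish_job, nose_length gives the robot as it stands. The module is installed in compiled form; this text tells all that it offers.
- The arm moves only by the tool apply_moves, never from a script. Its argument "targets" is a list of rows, each a list of 4 numbers: the shift along the tool's x, y, z in mm, then the turn about the tool's z in rad. A call has 1 to 12 rows; each row is the pose to reach, as a shift and turn from the pose commanded when the call began, along the tool's axes at that moment; what a row does not reach only later rows make up. A row lasts 1/12 s, in which the tool goes at most 41.7 mm and 7.16 degrees, less where a joint would pass 70% of its speed; a pose out of reach is approached as far as the arm can. A call with a gripper value outside its range is refused whole. "grip" is the opening, from -1 (shut) to 1 (fully open), so that 0 is half open, set as the call begins (left out, the last holds). The fingers move at their own pace and stop on an object; "newtons" is the grip in N (left out, the last holds). Time passes only in rows, so rows that repeat a pose let the fingers close. It gives the time, the measured TCP pose, the force, the opening and the grip force at its end, in the units of the state.
- get_obs(): the state, without advancing time (a new reading comes with each control period).
- grab_frame(name): name is "side" or "top" or "wrist"; returns the picture (480x640x3 uint8, red, green, blue); there is no depth.
- camera_info(name): a dict with "camera_matrix" (3x3 intrinsics, pixels), "rvec" (rotation vector, rad) and "tvec" (3), from world to camera coordinates, as OpenCV has them. Camera axes: x right, y down, z forward; pixel columns grow to the right and rows downward; lengths in m; the calibration is good to about 2 mm. The wrist camera is an equidistant fisheye: a pixel r from the principal point sees the ray r / f radians off the axis. A picture is of the moment at which its call begins: read the wrist's pose just before it. camera_info takes no time and is no camera call; for the wrist camera it gives the pose at the moment of the call.
- finish_job(): hands the job in; it is judged then, once.
The state is a dict: "clock": time; "qpos": joint angles; "qd": joint speeds; "tau": joint torques, N m; "ee_pos": TCP position; "orientation": TCP orientation; "contact_force": force on the tool from outside, world axes, zero at the start; "torque": the same for the moment, N m; "width": opening from 0.0 (shut) to 1.0 (fully open); "finger_force": force on a finger pad.
Only numpy, scipy, OpenCV 4.12 (cv2) and the standard library are available. Lean on these libraries where they do the work, as an engineer would, in place of code of your own. Each camera call takes 0.05 s, during which the arm holds its last target. There are 200 camera calls.

## Task

Open the light board's battery box: feel for the thumb stud on the orange tab and gently press it inward until the cover springs up by itself, without touching the cover as it does and without overloading the tab. Then take the cover by its blue rib, draw it out from under the lip at the other end without forcing it, lift it off and set it down gently, flat and right way up, in the green tray. Leave the other things on the table where they are.

Things in the scene. Friction and masses are not known exactly. Their poses are not given: they have to be found in the camera images.
- housing: Fixed white battery box of a craft light board, with its tab and stud: 128 (x) x 84 (y) x 34 mm tall, open on top, shut by the grey cover. Origin on the table under its middle; +x points from the snap-tab end to the lip end, +z up. Inside, a spring plunger lifts the freed cover's tab end by about 11 mm, where it stays up by itself. More than 15 N on box or tab breaks it.
- tab_foot (a point): Foot of the orange spring tab, 6 mm above the table, at box x = -44.5 mm. The tab, 24 mm wide, 3 mm thick, top 64 mm above the table, stands up through the cover's notch and flexes about the box's y axis here, its top going inward (box +x); let go, it springs back. Two wings on it (12 to 22 mm either side, 34 to 37.5 mm high) overlap the cover's front bars by 4.5 mm and hold it down.
- tab_top (a point): Point in the resting tab's mid-plane, 55 mm above the table (fixed to the box). Here a black thumb stud, 20 mm wide, 14 tall, sits on a steel stem in the tab, screwed to a depth that differs each time: its flat outer face is 4 to 21 mm from this point towards box -x; feel for it. Pressed in 8 to 11 mm (spring, 0.8 N/mm; 7 to 10 N) it frees the cover; 1.5 mm further (9 to 12 N) is a rigid stop; over 15 N breaks it.
- lip (a point): Inner lower edge of the box's fixed lip at the +x end, 35.5 mm above the table, lip top 40 mm. It overlaps the cover's rear edge by 10 mm, with 1.5 mm play in height: the freed, sprung-up cover, kept at its small tilt, must be drawn 12 to 18 mm towards the tab end (box -x), then lifted; lifted straight up it catches.
- cover: Loose grey cover plate, 116 (x) x 70 (y) x 4 mm, about 80 g; axes as the box's while shut. Origin on its underside, 56 mm from its front (tab) edge, 60 mm from its rear edge. A notch 26 mm wide in its front edge, 50 mm wide from x = -48 to -14 mm, lets the tab through. Shut, its underside is about 31 mm above the table. More than 15 N against box, lip or tab breaks it.
- cover_rib (a point): Centre of the blue grip rib on the cover: 36 (x) x 12 (y) x 20 mm tall, standing on the plate's top face; this point is 10 mm above the plate's top, 10 mm under the rib's top, 14 mm above the cover's underside, 18 mm towards the lip from the cover's origin.
- cover_front (a point): Point on the underside plane of the cover at its tab end (cover x = -52 mm, y = 0, in the notch). 30 to 31 mm above the table when shut, about 41 mm when the cover has sprung up (cover then tilted about 0.1 rad).
- tray_in (a point): Centre of the inner floor of the fixed shallow green metal tray, outside 170 (x) x 120 (y) x 16 mm, wall 4 mm, floor 4 mm above the table; axes along its sides.
- bead_pot: Clear tapered pot of coloured paper balls, 60 mm across, 50 mm tall; origin under its centre. Bystander.
- glue_stick: Red glue stick with a white cap, standing, 28 mm across, 86 mm tall; origin under its centre. Bystander.
- cell_carton: Small open cardboard carton of spare cells, 52 x 36 x 52 mm; origin under its centre. Bystander.
- scissors: Scissors lying flat, black handles, about 130 x 60 x 10 mm; origin at the pivot. Bystander.
- pencil_box: Open blue box of coloured pencils, 190 x 70 x 30 mm; origin under its centre. Bystander.
- bead_jar: Clear jar of coloured balls with a yellow lid, 62 mm across, 67 mm tall; origin under its centre. Bystander.
- tape_roll: Orange roll of tape lying flat, 84 mm across, 18 mm high; origin under its centre. Bystander.
Things that resemble listed ones, but are neither listed nor needed, are in the scene too. What is shaped like the housing but red or yellow is not meant.

How it is judged:
By the outcome, as a careful person would: the job done as asked, in the order asked, and still so for the second after the job is handed in, with the robot touching nothing.
It also fails if it takes over 66 s, if anything falls off the work surface, if the arm or the gripper's body presses on something with over 40 N, if the wrist force passes 120 N, or if a joint passes its speed limit or range.

## Working session

There is one attempt and no reset: what is moved stays moved. The work goes in short steps, Python scripts to look and compute and a tool call to move; the robot and the scene stay as the last step left them, time stands still between calls to the robot, and variables do not carry over. Pictures are saved under pics/ and viewed, at most 10 in all, crops included, and the job is handed in when it is done.

Besides the shell and the picture viewer there is one more tool, called after "Call:" in YAML: its name, and indented under it one key for each argument. apply_moves: Moves the arm, as the interface text tells. Its arguments: {"type":"object","properties":{"targets":{"type":"array","items":{"type":"array","items":{"type":"number"}}},"grip":{"type":"number"},"newtons":{"type":"number"}},"required":["targets"]}

```bash
mkdir -p pics; python3 - <<'E'
from plant import *
import cv2,numpy as np
o=get_obs();print(o, nose_length)
for n in("top","side"):
    f=grab_frame(n);cv2.imwrite(f"pics/{n}0.png",f[:,:,::-1]);print(camera_info(n))
E
```

```text
{'clock': 0.0, 'qpos': array([ 1.24020728,  0.62932269,  0.03843941,  1.51832582, -0.02696815,
        0.99628835, -0.02000582]), 'qd': array([-3.41720273e-04, -4.25513950e-04,  1.56289444e-03,  4.96017336e-04,
       -2.31565444e-05,  2.24757608e-04,  2.69099145e-04]), 'tau': array([-3.14341614e-04, -5.49734545e+01,  1.14421606e+00, -1.86634433e+01,
       -5.20099676e-02,  2.34257849e-02,  1.32318683e-04]), 'ee_pos': array([ 0.16995408, -0.62669724,  0.19158278]), 'orientation': array([ 9.91247267e-01,  1.32015234e-01, -1.43886077e-04, -9.01740326e-04]), 'contact_force': array([ 0.36848429,  0.12329335, -0.36873615]), 'torque': array([-0.00662779, -0.00289522,  0.01476825]), 'finger_force': 0.0, 'width': 1.0025662190218412} 0.022
{'camera_matrix': array([[486.28130229,   0.        , 314.88457909],
       [  0.        , 486.28130229, 244.40809599],
       [  0.        ,   0.        ,   1.        ]]), 'rvec': array([ 2.12368616, -2.16385206,  0.14304941]), 'tvec': array([0.09455308, 0.45791301, 1.22723653])}
{'camera_matrix': array([[461.87425073,   0.        , 327.21440663],
       [  0.        , 461.87425073, 238.59982569],
       [  0.        ,   0.        ,   1.        ]]), 'rvec': array([ 0.63115492, -2.73490992,  1.01873123]), 'tvec': array([0.44410113, 0.13233656, 1.04344565])}
```

View pics/top0.png

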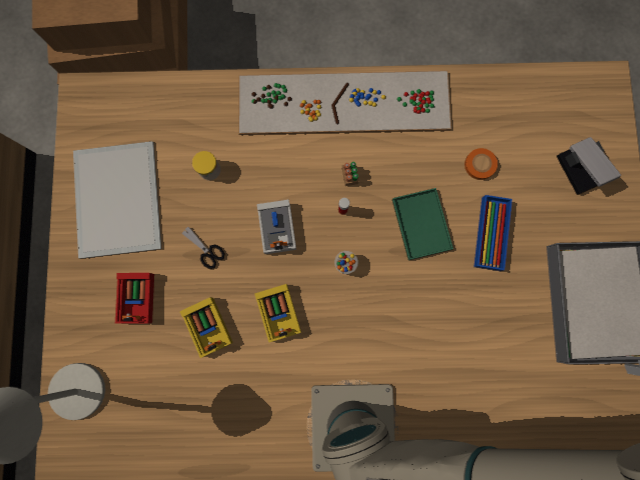

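View pics/side0.png

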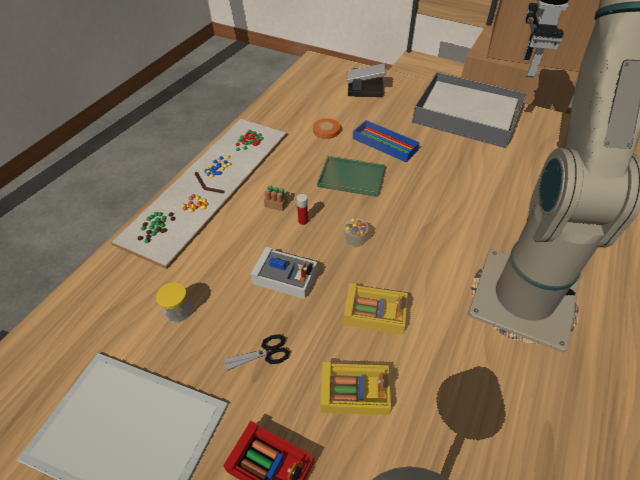

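The white-walled box at top (277,228), side (285,272) with grey cover, blue rib and orange tab is the housing; the red (134,298) and yellow (206,327), (278,313) ones are decoys. The green tray is at top (423,224). I'll confirm with one enlarged crop.

```bash
cat > h.py <<'E'
from plant import *
import cv2,numpy as np
from scipy.spatial.transform import Rotation as R
def ray(name,px,z,ci=None):
    ci=ci or camera_info(name);K=ci["camera_matrix"];M=cv2.Rodrigues(ci["rvec"])[0];t=np.ravel(ci["tvec"])
    u=(px[0]-K[0,2])/K[0,0];v=(px[1]-K[1,2])/K[1,1]
    if name=="wrist":
        r=np.hypot(u,v);s=np.tan(r)/r if r>1e-9 else 1;u*=s;v*=s
    d=M.T@np.array([u,v,1]);c=-M.T@t
    return c+d*(z-c[2])/d[2]
def proj(name,P,ci=None):
    ci=ci or camera_info(name);K=ci["camera_matrix"];M=cv2.Rodrigues(ci["rvec"])[0];t=np.ravel(ci["tvec"])
    p=(M@np.atleast_2d(P).T).T+t;
    if name=="wrist":
        r=np.hypot(p[:,0],p[:,1]);th=np.arctan2(r,p[:,2]);q=p[:,:2]/r[:,None]*th[:,None]
    else:q=p[:,:2]/p[:,2:]
    return q*K[0,0]+K[:2,2]
E
python3 - <<'E'
from h import *
a=cv2.imread("pics/top0.png")[190:265,245:310];b=cv2.imread("pics/side0.png")[240:305,240:330]
a=cv2.resize(a,(400,462),interpolation=2);b=cv2.resize(b,(400,289),interpolation=2)
c=np.zeros((462,800,3),np.uint8);c[:,:400]=a;c[:289,400:]=b
cv2.imwrite("pics/crop0.png",c)
t=np.array([[395,198],[437,190],[453,247],[414,259]],float) # tray
W=np.array([ray("top",p,.016) for p in t]);print(W,W.mean(0),[np.linalg.norm(W[i]-W[i-1]) for i in range(4)])
E
```

```text
[[ 0.58250004 -0.12913322  0.016     ]
 [ 0.60202    -0.24165995  0.016     ]
 [ 0.4481487  -0.27524461  0.016     ]
 [ 0.4185299  -0.17190985  0.016     ]] [ 0.51279966 -0.20448691  0.016     ] [np.float64(0.16945809550485694), np.float64(0.11420723593833496), np.float64(0.157493827049455), np.float64(0.10749580222417729)]
```

View pics/crop0.png

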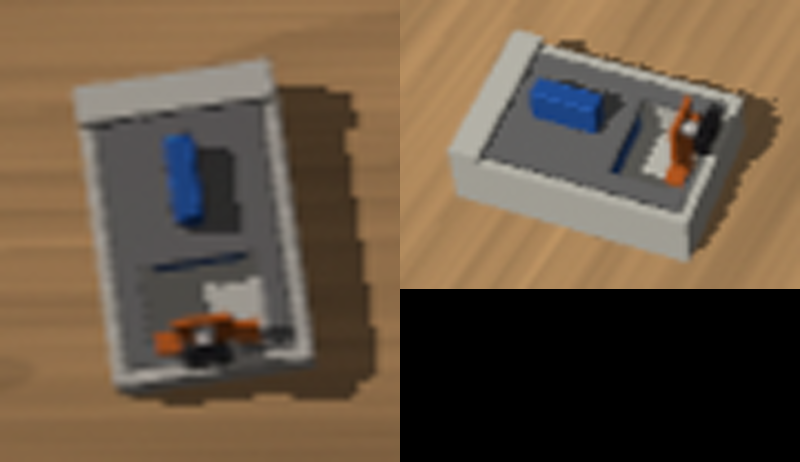

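Confirmed: the white box with grey cover has its lip end up (crop y≈75), blue rib at (183,180), orange tab and black stud at (205,340) at the end nearer the robot. Now the poses.

```bash
cat >> h.py <<'E'
def boxpose(pts):  # (name,px,box xyz,ci) -> x,y,yaw
    from scipy.optimize import least_squares
    def f(p):
        c,s=np.cos(p[2]),np.sin(p[2]);r=[]
        for n,px,b,ci in pts:
            r+=list(proj(n,[p[0]+c*b[0]-s*b[1],p[1]+s*b[0]+c*b[1],b[2]],ci)[0]-px)
        return r
    s=least_squares(f,[.5,.08,.1],loss="soft_l1");return s.x,np.array(s.fun).reshape(-1,2).round(1)
E
python3 - <<'E'
from h import *
t=camera_info("top");s=camera_info("side")
T=lambda x,y:(x/6.154+244.6,y/6.16+189.6);S=lambda x,y:((x-400)/4.444+239.6,y/4.444+239.6)
p=[("top",T(75,88),(.064,.042,.04),t),("top",T(268,60),(.064,-.042,.04),t),("top",T(118,388),(-.064,.042,.034),t),("top",T(314,362),(-.064,-.042,.034),t),
("side",S(517,30),(.064,-.042,.04),s),("side",S(452,150),(.064,.042,.04),s),("side",S(743,97),(-.064,-.042,.034),s),("side",S(690,228),(-.064,.042,.034),s)]
x,r=boxpose(p);print(x,r)
p=[("top",q,b,t) for q,b in zip([[395,198],[437,190],[453,247],[414,259]],[(.085,.06,.016),(.085,-.06,.016),(-.085,-.06,.016),(-.085,.06,.016)])]
p+=[("side",q,b,s) for q,b in zip([(331,157),(385,164),(380,194),(318,187)],[(.085,.06,.016),(.085,-.06,.016),(-.085,-.06,.016),(-.085,.06,.016)])]
x2,r2=boxpose(p);print(x2,r2)
o=get_obs();Ro=R.from_quat(o["orientation"])
tg=np.array([x[0],x[1],.25]);print(Ro.apply([1,0,0]),Ro.inv().apply(tg-o["ee_pos"])*1000)
E
```

```text
[0.51020114 0.18660705 0.13039061] [[-0.3  0.1]
 [ 0.1 -0.1]
 [-0.6 -0.2]
 [-0.3 -0.8]
 [ 0.3 -0.1]
 [ 0.   0.2]
 [ 0.8  0.1]
 [ 0.1 -0.8]]
[ 0.51428206 -0.20552785  0.23043871] [[ -0.6  -0.3]
 [  0.9  -3.2]
 [  3.2   1. ]
 [ -2.1   0.3]
 [-12.7  24.1]
 [-57.1 -10. ]
 [  5.7 -31.6]
 [ 61.5   3.5]]
[9.65143455e-01 2.61721438e-01 3.89462959e-06] [ 541.21181634 -696.077188    -57.18595525]
```

Call:
apply_moves:
  targets:
    - [30, -28, -20, 0]
    - [60, -56, -40, 0]
    - [348, -327, -57, 0]
    - [348, -327, -57, 0]
    - [348, -327, -57, 0]
    - [348, -327, -57, 0]
    - [348, -327, -57, 0]
    - [348, -327, -57, 0]
    - [348, -327, -57, 0]
    - [348, -327, -57, 0]
    - [348, -327, -57, 0]
    - [348, -327, -57, 0]
  grip: -1

```text
clock: 1.1
ee_pos: [0.4222, -0.2165, 0.2496]
orientation: [0.991, 0.134, 0.0, -0.001]
contact_force: [-0.4, 0.0, 0.2]
width: 0.186
finger_force: 0.0
```

```bash
cat >> h.py <<'E'
B=np.array([.5102,.1866,.1304])
def bw(b,B=B):
    c,s=np.cos(B[2]),np.sin(B[2]);return np.array([B[0]+c*b[0]-s*b[1],B[1]+s*b[0]+c*b[1],b[2]])
def delta(w,o=None):
    o=o or get_obs();return (R.from_quat(o["orientation"]).inv().apply(np.array(w)-o["ee_pos"])*1000).round(1)
def yaw(o): v=R.from_quat(o["orientation"]).apply([1,0,0]);return np.arctan2(v[1],v[0])
E
python3 - <<'E'
from h import *
o=get_obs();print(o["clock"],o["ee_pos"],yaw(o),delta(bw([-.1,0,.22])))
ci=camera_info("wrist");M=cv2.Rodrigues(ci["rvec"])[0];Ro=R.from_quat(o["orientation"])
print("cam in tool",Ro.inv().apply(-M.T@np.ravel(ci["tvec"])-o["ee_pos"]),Ro.inv().apply(M[2]))
E
```

```text
1.1 [ 0.42216391 -0.21653583  0.2496226 ] 0.2687452451881648 [  92.8 -379.    30.2]
cam in tool [ 0.08320856  0.00039262 -0.19331951] [-2.83602590e-01  4.87665346e-04  9.58941778e-01]
```

```bash
python3 - <<'E'
from h import *
ci=camera_info("wrist");f=grab_frame("wrist");cv2.imwrite("pics/w1.png",f[:,:,::-1])
h=cv2.cvtColor(f,cv2.COLOR_RGB2HSV);m=cv2.inRange(h,(60,70,20),(95,255,255))
c=max(cv2.findContours(m,0,2)[0],key=cv2.contourArea)
W=np.array([ray("wrist",p[0],.016,ci)[:2] for p in c]);r=cv2.minAreaRect((W*1000).astype(np.float32));print(r)
f=cv2.imread("pics/top0.png");h=cv2.cvtColor(f,cv2.COLOR_BGR2HSV);m=cv2.inRange(h,(60,70,20),(95,255,255));m[:,:380]=0;m[:150]=0
c=max(cv2.findContours(m,0,2)[0],key=cv2.contourArea)
W=np.array([ray("top",p[0],.016)[:2] for p in c]);print(cv2.minAreaRect((W*1000).astype(np.float32)))
E
```

```text
((516.0673828125, -197.75946044921875), (167.29820251464844, 117.42460632324219), 12.440145492553711)
((513.032958984375, -197.79312133789062), (168.62686157226562, 120.11166381835938), 12.518669128417969)
```

Call:
apply_moves:
  targets:
    - [93, -379, 30, 0.125]
    - [93, -379, 30, 0.138]
    - [93, -379, 30, 0.138]
    - [93, -379, 30, 0.138]
    - [93, -379, 30, 0.138]
    - [93, -379, 30, 0.138]
    - [93, -379, 30, 0.138]
    - [93, -379, 30, 0.138]
    - [93, -379, 30, 0.138]
    - [93, -379, 30, 0.138]
    - [93, -379, 30, 0.138]
    - [93, -379, 30, 0.138]

```text
clock: 2.15
ee_pos: [0.4106, 0.1698, 0.2191]
orientation: [0.998, 0.065, -0.0, 0.0]
contact_force: [-0.5, -0.8, -0.7]
width: 0.007
finger_force: 0.0
```

```bash
python3 - <<'E'
from h import *
o=get_obs();print(o["clock"],o["ee_pos"],yaw(o));ci=camera_info("wrist");f=grab_frame("wrist")[:,:,::-1].copy();cv2.imwrite("pics/w2.png",f)
for b in [(.064,.042,.04),(.064,-.042,.04),(-.064,.042,.034),(-.064,-.042,.034),(-.0445,0,.055),(.018,0,.055)]:
    p=proj("wrist",bw(b),ci)[0];print(p);cv2.drawMarker(f,tuple(int(v) for v in p),(255,0,255),0,8)
cv2.imwrite("pics/w2m.png",f)
E
```

```text
2.15 [0.41058227 0.16980908 0.21909446] 0.12942828458933486
[278.64742418  55.57080042]
[363.76484498  55.1813755 ]
[280.51832078 180.47904583]
[362.45807885 180.28784884]
[321.15764727 162.71344648]
[321.02229687  97.88389073]
```

View pics/w2m.png

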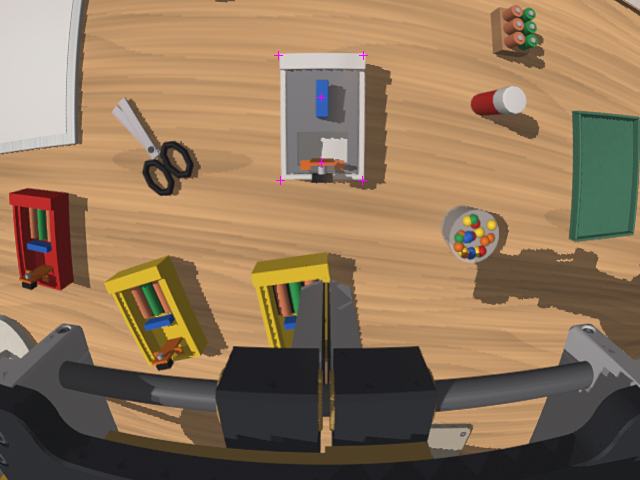

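Box markers coincide with the corners (279,54), (364,55), (280,180), (362,180), rib (321,98) and tab (321,163), so the box pose holds to ~1.5 mm. Now I check the yellow decoy's clearance.

```bash
python3 - <<'E'
from h import *
ci=camera_info("wrist")
for px in [(252,268),(329,254)]:
    w=ray("wrist",px,.036,ci);d=w[:2]-B[:2];c,s=np.cos(B[2]),np.sin(B[2]);print("yellow corner in box",c*d[0]+s*d[1],-s*d[0]+c*d[1])
print(delta(bw([-.09,0,.0735])),yaw(get_obs())-B[2])
E
```

```text
yellow corner in box -0.15864365520445553 0.075057847626842
yellow corner in box -0.14265473573951276 -0.009233550419711495
[ 11.1  -5.4 145.6] -0.0037852754633458385
```

Call:
apply_moves:
  targets:
    - [10, 0, 0, 0]
    - [10, 0, 40, 0]
    - [10, 0, 80, 0]
    - [10, 0, 115, 0]
    - [10, 0, 115, 0]
    - [10, 0, 115, 0]

```text
clock: 2.7
ee_pos: [0.4207, 0.1688, 0.1037]
orientation: [0.998, 0.062, -0.002, 0.001]
contact_force: [-0.7, -0.1, 0.8]
width: 0.004
finger_force: 0.0
```

```bash
python3 - <<'E'
from h import *
o=get_obs();print(delta(bw([-.09,0,.0735])),yaw(o)-B[2],o["contact_force"],o["clock"])
E
```

```text
[ 1.1 -6.  30.2] -0.006083353574295222 [-0.71687903 -0.14675575  0.79150086] 2.7
```

Call:
apply_moves:
  targets:
    - [1, -6, 15, 0]
    - [1, -6, 30, 0]
    - [1, -6, 30, 0]
    - [3, -6, 30, 0]
    - [5, -6, 30, 0]
    - [7, -6, 30, 0]
    - [7, -6, 30, 0]
    - [7, -6, 30, 0]

```text
clock: 3.37
ee_pos: [0.4279, 0.1776, 0.0752]
orientation: [0.998, 0.063, 0.001, -0.0]
contact_force: [0.3, 0.2, -0.4]
width: 0.006
finger_force: 0.0
```

```bash
cat > q.py <<'E'
from h import *
o=get_obs();c,s=np.cos(B[2]),np.sin(B[2]);d=o["ee_pos"]-[B[0],B[1],0];f=o["contact_force"]
print("t",round(o["clock"],2),"box mm",np.round([1000*(c*d[0]+s*d[1]),1000*(-s*d[0]+c*d[1]),1000*d[2]],1),"Fbox",np.round([c*f[0]+s*f[1],-s*f[0]+c*f[1],f[2]],1),"dyaw",round(yaw(o)-B[2],3),"w",round(o["width"],3))
E
python3 q.py
```

```text
t 3.37 box mm [-82.8   1.8  75.2] Fbox [ 0.3  0.2 -0.4] dyaw -0.004 w 0.006
```

Call:
apply_moves:
  targets:
    - [2, 1.5, 0.7, 0]
    - [4, 1.5, 0.7, 0]
    - [6, 1.5, 0.7, 0]
    - [8, 1.5, 0.7, 0]
    - [9, 1.5, 0.7, 0]
    - [10, 1.5, 0.7, 0]
    - [10, 1.5, 0.7, 0]

```text
clock: 3.95
ee_pos: [0.4374, 0.1774, 0.0737]
orientation: [0.998, 0.063, 0.0, -0.0]
contact_force: [0.5, 0.1, -0.1]
width: -0.001
finger_force: 0.0
```

```bash
python3 q.py
```

```text
t 3.95 box mm [-73.4   0.3  73.7] Fbox [ 0.5  0.1 -0.1] dyaw -0.004 w -0.001
```

Call:
apply_moves:
  targets:
    - [1.5, 0, 0, 0]
    - [3, 0, 0, 0]
    - [4.5, 0, 0, 0]
    - [6, 0, 0, 0]
    - [6, 0, 0, 0]

```text
clock: 4.37
ee_pos: [0.4436, 0.1782, 0.0738]
orientation: [0.998, 0.063, 0.0, -0.0]
contact_force: [-0.3, 0.6, -0.1]
width: 0.005
finger_force: 0.0
```

```bash
python3 q.py
```

```text
t 4.37 box mm [-67.1   0.3  73.8] Fbox [-0.2  0.7 -0.1] dyaw -0.004 w 0.005
```

Call:
apply_moves:
  targets:
    - [1.5, 0, 0, 0]
    - [3, 0, 0, 0]
    - [4.5, 0, 0, 0]
    - [5, 0, 0, 0]
    - [5, 0, 0, 0]

```text
clock: 4.78
ee_pos: [0.4483, 0.1787, 0.0738]
orientation: [0.998, 0.063, 0.0, -0.0]
contact_force: [0.4, -0.3, 0.1]
width: 0.005
finger_force: 0.0
```

```bash
python3 q.py
```

```text
t 4.78 box mm [-62.4   0.3  73.8] Fbox [ 0.4 -0.3  0.1] dyaw -0.004 w 0.005
```

Call:
apply_moves:
  targets:
    - [1.5, 0, 0, 0]
    - [3, 0, 0, 0]
    - [4, 0, 0, 0]
    - [4, 0, 0, 0]

```text
clock: 5.12
ee_pos: [0.4525, 0.1793, 0.0738]
orientation: [0.998, 0.063, 0.0, -0.0]
contact_force: [0.2, 0.2, 0.3]
width: 0.0
finger_force: 0.0
```

```bash
python3 q.py; python3 - <<'E'
from h import *
f=grab_frame("wrist")[:,:,::-1];cv2.imwrite("pics/w3.png",cv2.resize(f[60:380,180:460],None,fx=1.8,fy=1.8,interpolation=2))
E
```

```text
t 5.12 box mm [-58.2   0.3  73.8] Fbox [0.3 0.2 0.3] dyaw -0.004 w 0.0
```

View pics/w3.png

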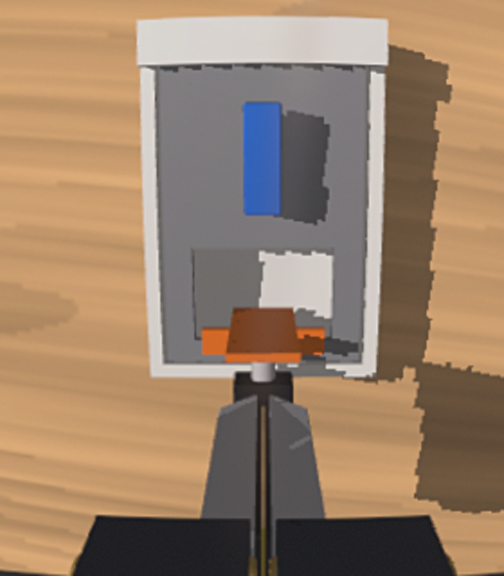

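The crop shows the fingertips (265,398) directly behind the black stud (265,385), centred on it; the tab is at (262,335) and the rib at (262,160). I continue in small steps.

Call:
apply_moves:
  targets:
    - [1, 0, 0, 0]
    - [2, 0, 0, 0]
    - [3, 0, 0, 0]
    - [3, 0, 0, 0]

```text
clock: 5.5
ee_pos: [0.4554, 0.1797, 0.0738]
orientation: [0.998, 0.063, 0.0, -0.0]
contact_force: [-0.0, 0.1, 0.2]
width: 0.009
finger_force: 0.0
```

```bash
python3 q.py
```

```text
t 5.5 box mm [-55.2   0.2  73.8] Fbox [0.  0.1 0.2] dyaw -0.004 w 0.009
```

Call:
apply_moves:
  targets:
    - [1, 0, 0, 0]
    - [2, 0, 0, 0]
    - [3, 0, 0, 0]
    - [3, 0, 0, 0]

```text
clock: 5.83
ee_pos: [0.4584, 0.1801, 0.0738]
orientation: [0.998, 0.063, 0.0, -0.0]
contact_force: [1.0, 0.5, 0.1]
width: 0.005
finger_force: 0.0
```

```bash
python3 q.py
```

```text
t 5.83 box mm [-52.2   0.3  73.8] Fbox [1.  0.3 0.1] dyaw -0.004 w 0.005
```

Call:
apply_moves:
  targets:
    - [1, 0, 0, 0]
    - [2, 0, 0, 0]
    - [2, 0, 0, 0]

```text
clock: 6.08
ee_pos: [0.4603, 0.1803, 0.0738]
orientation: [0.998, 0.063, 0.0, -0.0]
contact_force: [0.8, 0.2, -0.6]
width: 0.009
finger_force: 0.0
```

```bash
python3 q.py;  python3 - <<'E'
from h import *
f=grab_frame("wrist")[:,:,::-1];a=cv2.resize(f[200:320,260:380],(400,400),interpolation=2);f=grab_frame("side")[:,:,::-1];b=cv2.resize(f[230:310,270:350],(400,400),interpolation=2);cv2.imwrite("pics/w4.png",np.hstack([a,b]))
E
```

```text
t 6.08 box mm [-50.3   0.2  73.8] Fbox [ 0.8  0.1 -0.6] dyaw -0.004 w 0.009
```

View pics/w4.png

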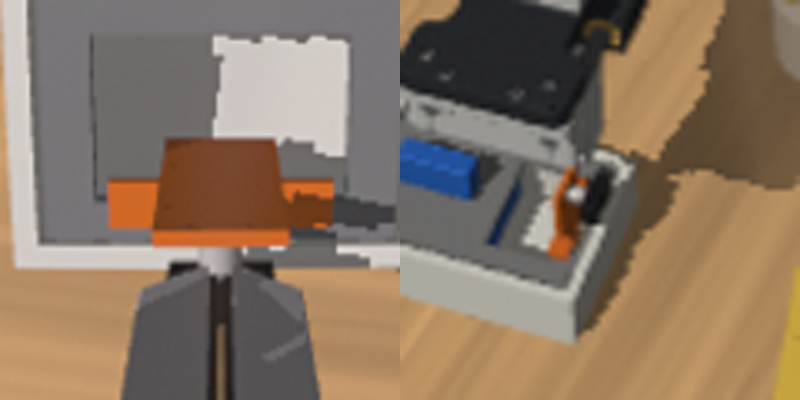

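```bash
python3 - <<'E'
from h import *
o=get_obs();Ro=R.from_quat(o["orientation"])
for n,(x0,y0,k,xo) in {"wrist":(260,200,400/120,0),"side":(270,230,5,400)}.items():
    for nm,w in [("tip",o["ee_pos"]+Ro.apply([0,0,.022])),("tcp",o["ee_pos"]),("tabtop",bw([-.0445,0,.055])),("tab64",bw([-.0445,0,.064])),("tabfoot34",bw([-.0445,0,.034])),("studface-60,55",bw([-.060,0,.055])),("-.055",bw([-.055,0,.055])),("-.05z62",bw([-.05,0,.062])),("-.06z62",bw([-.06,0,.062]))]:
        p=proj(n,w)[0];print(n,nm,((p-[x0,y0])*k+[xo,0]).round())
E
```

```text
wrist tip [217. 241.]
wrist tcp [217. 287.]
wrist tabtop [218. 216.]
wrist tab64 [218. 234.]
wrist tabfoot34 [218. 180.]
wrist studface-60,55 [218. 294.]
wrist -.055 [218. 270.]
wrist -.05z62 [218. 259.]
wrist -.06z62 [218. 310.]
side tip [578. 196.]
side tcp [576. 166.]
side tabtop [565. 188.]
side tab64 [564. 176.]
side tabfoot34 [567. 216.]
side studface-60,55 [597. 197.]
side -.055 [587. 194.]
side -.05z62 [576. 182.]
side -.06z62 [597. 187.]
```

```bash
python3 - <<'E'
from h import *
f=cv2.imread("pics/w2.png");a=cv2.resize(f[260:360,275:375],(400,400),interpolation=2);f=grab_frame("side")[:,:,::-1];b=cv2.resize(f[200:280,275:355],(400,400),interpolation=2);cv2.imwrite("pics/w5.png",np.hstack([a,b]))
E
```

```text
(no output)
```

View pics/w5.png

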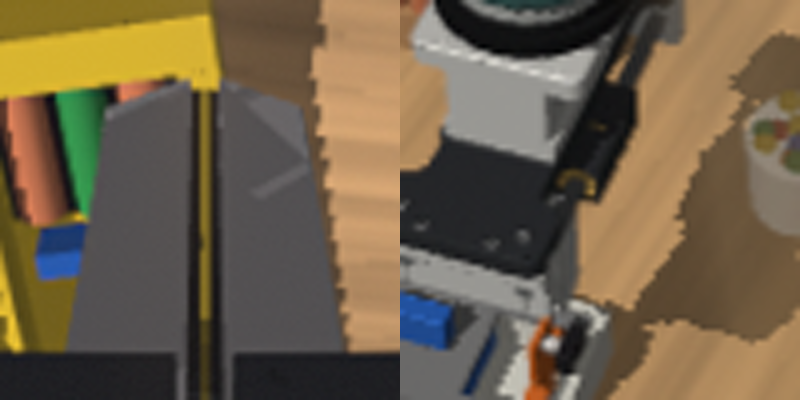

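```bash
python3 - <<'E'
from h import *
o=get_obs();Ro=R.from_quat(o["orientation"]);ci=camera_info("wrist");print(ci["camera_matrix"][0])
for z in (0,5,10,15,22):
  for x in (-8,0,8):
    print(z,x,[proj("wrist",o["ee_pos"]+Ro.apply(np.array([x,y,z])/1000),ci)[0].round(1).tolist() for y in(-12.5,0,12.5)])
E
```

```text
[371.64829954   0.         325.71038533]
0 -8 [[303.1, 299.0], [324.9, 299.0], [346.7, 299.0]]
0 0 [[302.8, 286.2], [324.9, 286.2], [347.0, 286.2]]
0 8 [[302.5, 273.0], [324.9, 273.1], [347.3, 273.0]]
5 -8 [[303.6, 295.3], [324.9, 295.4], [346.3, 295.3]]
5 0 [[303.3, 282.8], [324.9, 282.8], [346.6, 282.8]]
5 8 [[303.0, 269.9], [324.9, 269.9], [346.8, 269.9]]
10 -8 [[304.1, 291.8], [325.0, 291.9], [345.8, 291.8]]
10 0 [[303.8, 279.5], [325.0, 279.6], [346.1, 279.5]]
10 8 [[303.5, 266.8], [324.9, 266.9], [346.4, 266.8]]
15 -8 [[304.5, 288.5], [325.0, 288.6], [345.4, 288.5]]
15 0 [[304.2, 276.4], [325.0, 276.4], [345.7, 276.4]]
15 8 [[304.0, 263.9], [325.0, 263.9], [345.9, 263.9]]
22 -8 [[305.1, 284.0], [325.0, 284.1], [344.9, 284.0]]
22 0 [[304.9, 272.2], [325.0, 272.2], [345.1, 272.2]]
22 8 [[304.6, 260.1], [325.0, 260.1], [345.3, 260.1]]
```

Both views show the fingertips over, not behind, the stud: nothing of the finger shows right of the black stud at side-crop (575,345), and the tab is unmoved. The closed tips evidently end higher than assumed. I back out and look at the tips in free space.

Call:
apply_moves:
  targets:
    - [-8, 0, 0, 0]
    - [-18, 0, 0, 0]
    - [-28, 0, 0, 0]
    - [-28, 0, 0, 0]
    - [-28, 0, 0, 0]

```text
clock: 6.65
ee_pos: [0.4317, 0.1767, 0.0739]
orientation: [0.998, 0.064, -0.0, 0.0]
contact_force: [-0.0, -0.3, 0.6]
width: 0.007
finger_force: 0.0
```

```bash
python3 q.py;  python3 - <<'E'
from h import *
o=get_obs();Ro=R.from_quat(o["orientation"])
f=grab_frame("side")[:,:,::-1].copy();x0,y0=270,200;k=5
b=cv2.resize(f[y0:y0+110,x0:x0+110],None,fx=k,fy=k,interpolation=2)
for z,col in((0,(255,0,255)),(22,(0,255,0))):
    p=(proj("side",o["ee_pos"]+Ro.apply([0,0,z/1000]))[0]-[x0,y0])*k+2;print(z,p);cv2.drawMarker(b,tuple(int(v) for v in p),col,1,10)
cv2.imwrite("pics/w6.png",b)
E
```

```text
t 6.65 box mm [-79.2   0.4  73.9] Fbox [-0.1 -0.3  0.6] dyaw -0.003 w 0.007
0 [239.31625227 334.48210305]
22 [240.05038484 364.67897347]
```

View pics/w6.png

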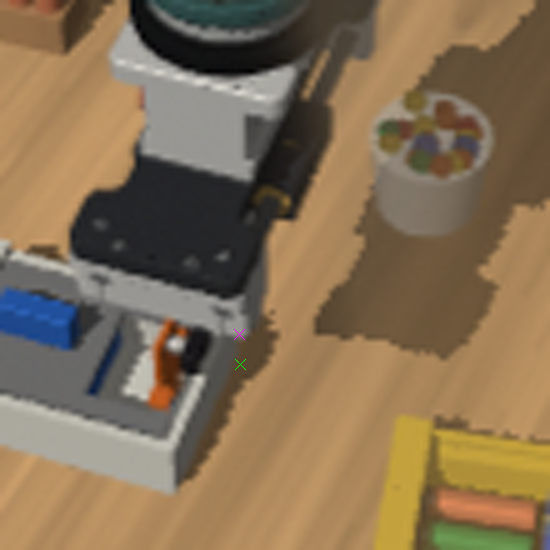

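Magenta (239,334) is the TCP and green (240,365) the assumed tip: the finger really ends near (232,337), about at TCP height when shut, so its tips passed above the stud. I lower 16 mm (tip ≈ 55 mm high) and feel again.

Call:
apply_moves:
  targets:
    - [0, 0, 6, 0]
    - [0, 0, 12, 0]
    - [0, 0, 16, 0]
    - [0, 0, 16, 0]
    - [0, 0, 16, 0]

```text
clock: 7.12
ee_pos: [0.432, 0.1766, 0.0572]
orientation: [0.998, 0.063, -0.001, 0.0]
contact_force: [-0.5, 0.4, -0.2]
width: 0.006
finger_force: 0.0
```

```bash
python3 q.py;  python3 - <<'E'
from h import *
o=get_obs();Ro=R.from_quat(o["orientation"]);f=grab_frame("side");cv2.imwrite("pics/w7.png",f[:,:,::-1])
print(proj("side",np.array([o["ee_pos"]+Ro.apply([0,0,z/1000]) for z in(0,10,22)])))
g=cv2.cvtColor(f,cv2.COLOR_RGB2HSV)
for r in range(258,284): print(r,' '.join(f"{f[r,c].sum()//3:3d}{'w' if g[r,c,1]>70 else '.'}" for c in range(306,328)))
E
```

```text
t 7.12 box mm [-78.8   0.2  57.2] Fbox [-0.4  0.4 -0.2] dyaw -0.004 w 0.006
[[317.46257434 271.00041195]
 [317.53321908 273.702622  ]
 [317.61663113 276.89319035]]
258  60.  88.  66.  50.  38.  38.  40.  44.  48.  39.  38.  39.  37.  29.  37.  64.  84. 119w 143w 140w 135w 135w
259  43.  48.  40.  40.  39.  39.  40.  41.  40.  40.  39.  38.  34.  32.  55.  73.  85. 120w 142w 136w 134w 135w
260  36.  40.  39.  43.  43.  41.  39.  41.  41.  39.  39.  35.  30.  41.  71.  74.  84. 119w 139w 135w 135w 136w
261  33.  35.  35.  35.  36.  41.  42.  44.  42.  41.  38.  31.  24.  47.  73.  74.  84. 117w 137w 136w 136w 136w
262  41.  32.  34.  33.  35.  35.  34.  35.  35.  32.  30.  26.  36.  61.  73.  75.  83.  98w  99w 135w 136w 134w
263 136. 115. 101.  41.  34.  33.  34.  34.  34.  33.  30.  26.  41.  70.  73.  74.  72.  94w 132w 136w 135w 134w
264 148. 147. 146. 143. 136. 107.  81.  54.  35.  32.  29.  48.  77.  72.  73.  74.  72.  71w 100w 136w 135w 133w
265 149. 149. 149. 149. 148. 146. 145. 143. 135. 114. 122. 130.  85.  73.  73.  74.  70.  93w 133w 135w 134w 131w
266 149. 149. 149. 148. 
[... 1327 characters left out ...]
w 125w 124w 123w
278  97. 137. 185. 164.  83.  78.  79.  77.  68w  66w  67w  90w 131w 133w 134w 136w 133w 128w 125w 124w 123w 124w
279 111. 167. 179. 144.  78.  78.  78.  74.  66w  67w  91w 131w 133w 133w 136w 134w 129w 126w 125w 124w 124w 125w
280 133. 185. 169. 103.  77.  79.  76.  69w  66w  67w  92w 133w 132w 135w 136w 130w 127w 125w 124w 123w 125w 124w
281 159. 180. 145.  81.  78.  79.  75.  66w  66w  66w  91w 133w 135w 136w 133w 128w 126w 125w 124w 125w 125w 122w
282 183. 169. 104.  78.  78.  77.  71w  66w  66w  89w 129w 133w 136w 135w 130w 126w 126w 125w 124w 125w 124w 120w
283 180. 145.  80.  78.  78.  76.  69w  65w  66w  91w 133w 136w 137w 131w 127w 126w 126w 124w 125w 125w 122w 121w
```

Call:
apply_moves:
  targets:
    - [2, 0, 0, 0]
    - [4, 0, 0, 0]
    - [6, 0, 0, 0]
    - [7, 0, 0, 0]
    - [8, 0, 0, 0]
    - [8, 0, 0, 0]

```text
clock: 7.67
ee_pos: [0.4406, 0.1778, 0.0579]
orientation: [0.998, 0.063, 0.0, -0.0]
contact_force: [-0.3, 0.3, 0.8]
width: 0.004
finger_force: 0.0
```

```bash
python3 q.py
```

```text
t 7.67 box mm [-70.2   0.3  57.9] Fbox [-0.2  0.4  0.8] dyaw -0.004 w 0.004
```

Call:
apply_moves:
  targets:
    - [1, 0, 0, 0]
    - [2, 0, 0, 0]
    - [3, 0, 0, 0]
    - [4, 0, 0, 0]
    - [4, 0, 0, 0]

```text
clock: 8.08
ee_pos: [0.4445, 0.1783, 0.0578]
orientation: [0.998, 0.063, 0.0, -0.0]
contact_force: [0.6, -0.8, -0.4]
width: 0.004
finger_force: 0.0
```

```bash
python3 q.py
```

```text
t 8.08 box mm [-66.2   0.3  57.8] Fbox [ 0.5 -0.9 -0.4] dyaw -0.004 w 0.004
```

Call:
apply_moves:
  targets:
    - [1, 0, 0, 0]
    - [2, 0, 0, 0]
    - [3, 0, 0, 0]
    - [4, 0, 0, 0]
    - [4, 0, 0, 0]

```text
clock: 8.5
ee_pos: [0.4485, 0.1788, 0.0578]
orientation: [0.998, 0.063, 0.0, -0.0]
contact_force: [-0.3, -0.1, -0.3]
width: 0.003
finger_force: 0.0
```

```bash
python3 q.py
```

```text
t 8.5 box mm [-62.2   0.3  57.8] Fbox [-0.3 -0.1 -0.3] dyaw -0.004 w 0.003
```

Call:
apply_moves:
  targets:
    - [1, 0, 0, 0]
    - [2, 0, 0, 0]
    - [3, 0, 0, 0]
    - [4, 0, 0, 0]
    - [4, 0, 0, 0]

```text
clock: 8.92
ee_pos: [0.4524, 0.1793, 0.0578]
orientation: [0.998, 0.063, 0.0, -0.0]
contact_force: [-0.2, -0.5, 0.6]
width: 0.005
finger_force: 0.0
```

```bash
cat >> q.py <<'E'
def tab():
    o=get_obs();ci=camera_info("wrist");f=grab_frame("wrist");h=cv2.cvtColor(f,cv2.COLOR_RGB2HSV)
    m=cv2.inRange(h,(3,190,150),(15,255,255));m[:,:300]=0;m[:,350:]=0;ys,xs=np.nonzero(m[:, 318:332])
    print("orange rows",(ys.min(),ys.max()) if len(ys) else None,"pred top",proj("wrist",bw([-.0445,0,.064]),ci)[0].round(1),"stud top pred -.05,-.06",proj("wrist",[bw([-.05,0,.062]),bw([-.06,0,.062])],ci)[:,1].round(1));return f
E
python3 - <<'E'
from q import *
f=tab();cv2.imwrite("pics/w8.png",f[:,:,::-1])
for r in range(255,295): print(r,' '.join(f"{f[r,c].sum()//3:3d}" for c in range(300,352,3)))
E
```

```text
t 8.92 box mm [-58.2   0.3  57.8] Fbox [-0.3 -0.5  0.6] dyaw -0.004 w 0.005
orange rows (np.int64(266), np.int64(269)) pred top [325.3 267.3] stud top pred -.05,-.06 [275.5 292.1]
255 118 119  70  71  71  73  75  78  78  79  78  78  76  74  73  70 117  61
256 117 118  67  71  73  74  76  77  78  78  79  77  75  75  72  70  69  64
257 118 119  68  70  72  73  75  77  78  79  79  77  75  73  71  69  63  64
258 118 119  68  64  71  73  75  78  79  79  79  77  76  75  72  71  64  65
259 118 119  69  68  72  74  75  77  79  79  78  77  75  73  73  70  66  64
260 118 117  67  70  73  73  75  78  77  78  78  77  75  73  72  71  64  63
261 117 114  67  71  72  73  75  76  78  77  77  76  75  73  71  71  66  65
262 118 113  67  70  72  73  75  76  78  78  78  76  75  73  72  70  66  64
263 118 110  68  69  71  72  74  77  77  77  76  76  73  72  70  69  66  65
264 119 107  69  69  71  72  75  76  77  78  77  76  70  71  71  69  69  64
265 119 109  82  82  84  84  86  87  88  88  88  85  86  84  83  81  80  66
266 120 125 115 115 115 116 117 117 118 117 118 117 116 115 115 116 109  65
267 120 
[... 1419 characters left out ...]
  85 115 138 144
286 142 119 105 108 103  85  86  89  39  41  88  86  85  85  84  90 120 142
287 142 107 105 106  92  86  86  89  40  41  89  87  85  84  84  83 106 142
288 140 105 106  96  85  86  87  89  41  41  95  86  85  85  84  82  97 142
289 141 106 100  85  86  87  87  89  40  41 100  86  86  85  85  84  89 135
290 146  98  86  84  86  86  86  88  40  40 100  85  85  84  84  84  83 121
291 151  83  84  85  85  87  87  88  38  39  95  86  85  85  84  83  85 112
292 147  82  84  85  86  86  88  85  39  40  79  85  86  85  85  84  95 111
293 122  83  84  84  86  86  86  85  40  40  78  86  86  85  84  85 105  99
294 115  84  85  86  85  86  87  85  37  40  78  85  85  84  84 103 106  89
```

Call:
apply_moves:
  targets:
    - [-8, 0, 0, 0]
    - [-16, 0, 0, 0]
    - [-24, 0, 0, 0]
    - [-24, 0, 6, 0]
    - [-24, 0, 13, 0]
    - [-24, 0, 13, 0]
    - [-24, 0, 13, 0]

```text
clock: 9.55
ee_pos: [0.4282, 0.1761, 0.0442]
orientation: [0.998, 0.063, -0.0, 0.0]
contact_force: [0.4, 0.1, -1.2]
width: 0.003
finger_force: 0.0
```

Call:
apply_moves:
  targets:
    - [2, 0, 0, 0]
    - [4, 0, 0, 0]
    - [5, 0, 0, 0]
    - [6, 0, 0, 0]
    - [6, 0, 0, 0]

```text
clock: 9.97
ee_pos: [0.4348, 0.177, 0.0449]
orientation: [0.998, 0.063, 0.0, -0.0]
contact_force: [-0.7, -0.0, -0.4]
width: 0.006
finger_force: 0.0
```

```bash
python3 - <<'E'
from q import *
f=tab();cv2.imwrite("pics/w9.png",f[:,:,::-1])
a=cv2.imread("pics/w2.png")[240:320,285:365];b=f[240:320,285:365,::-1];c=cv2.imread("pics/w8.png")[240:320,285:365]
cv2.imwrite("pics/w9c.png",cv2.resize(np.hstack([a,c,b]),None,fx=3.3,fy=5,interpolation=2))
E
```

```text
t 9.97 box mm [-76.    0.3  44.9] Fbox [-0.7  0.1 -0.4] dyaw -0.004 w 0.006
orange rows (np.int64(241), np.int64(244)) pred top [325.2 242.3] stud top pred -.05,-.06 [251.8 270.5]
```

View pics/w9c.png

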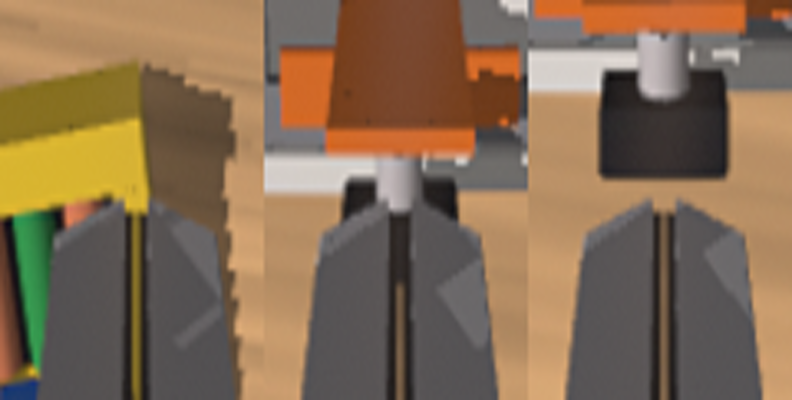

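The right panel (now) shows the stud free-standing at (665,125), fingertips (665,200) behind it; the middle panel shows them earlier lying over it. Stud face ≈ box x −62.6 mm (18 mm out, in range). Shut tips end a little behind the TCP, so now they're at about stud height. I press on slowly.

Call:
apply_moves:
  targets:
    - [1, 0, 0, 0]
    - [2, 0, 0, 0]
    - [3, 0, 0, 0]
    - [4, 0, 0, 0]
    - [5, 0, 0, 0]
    - [6, 0, 0, 0]
    - [6, 0, 0, 0]

```text
clock: 10.6
ee_pos: [0.4393, 0.1775, 0.0447]
orientation: [0.998, 0.063, -0.001, 0.0]
contact_force: [-4.0, 0.6, 2.3]
width: 0.006
finger_force: 1.4
```

```bash
python3 - <<'E'
from q import *
tab()
E
```

```text
t 10.6 box mm [-71.5   0.2  44.7] Fbox [-3.9  1.1  2.3] dyaw -0.003 w 0.006
orange rows (np.int64(248), np.int64(252)) pred top [325.  251.5] stud top pred -.05,-.06 [260.6 279.1]
```

```bash
python3 - <<'E'
from q import *
g=tab();cv2.imwrite("pics/w10.png",g[:,:,::-1]);f=cv2.imread("pics/w9.png")[:,:,::-1]
for r in range(240,296): print(r,*[f"{v:3d}" for v in [f[r,c].sum()//3 for c in (309,313,318,325,332,337,341)]],'|',*[f"{v:3d}" for v in [g[r,c].sum()//3 for c in (309,313,318,325,332,337,341)]])
E
```

```text
t 10.65 box mm [-71.5   0.2  44.7] Fbox [-2.2  1.   2.2] dyaw -0.003 w 0.006
orange rows (np.int64(248), np.int64(252)) pred top [325.  251.5] stud top pred -.05,-.06 [260.7 279.1]
240  92  93  95  98 108 107 105 |  69  71  75  78  81  78  74
241 114 115 117 118 121 120 119 |  69  71  73  78  78  77  74
242 121 121 123 124 123 123 122 |  69  70  74  79  79  77  74
243 121 120 121 122 124 122 121 |  70  72  74  80  79  77  75
244 119 120 120 123 123 122 122 |  70  72  75  78  80  76  74
245 118 121 127 118 120 123 122 |  70  72  74  75  78  75  74
246 117 122 142 105 103 121 121 |  66  69  73  69  79  76  73
247 118 117 162 117  88 118 118 |  71  74  77  80  90  88  86
248 113 114 156 169  86 118 115 | 119 119 120 121 122 121 120
249 118 117 157 176  87 109 122 | 123 124 125 126 125 124 123
250 187 186 177 175  89 108 187 | 121 122 122 123 123 122 121
251 213 211 187 174  89 110 169 | 121 120 121 122 123 121 120
252 214 214 189 175  88 112 116 | 122 122 123 123 124 123 122
253 184 186 169 174  89  97  96 | 125 129 143 150 117 128 128
254  59  61 114 174  88  44  40 | 113 118 160 176  
[... 1852 characters left out ...]
90  87  89  88  94
285 109  92  87  83  87  86  84 | 109 105  88  87  88  86  85
286  98  86  88  85  87  86  84 | 108  93  88  86  87  87  85
287  89  86  88  83  87  86  84 |  96  86  88  86  88  86  86
288  85  87  87  85  86  85  96 |  86  87  88  85  87  86  87
289  86  86  88  85  87  86 107 |  86  88  88  85  87  85  86
290  86  87  88  85  86  86 108 |  86  87  87  84  87  85  86
291  87  87  87  87  87  86 108 |  86  87  88  84  87  86  86
292  87  87  88  85  86  87 107 |  86  87  88  83  86  85  85
293  86  87  88  88  87  86 106 |  87  87  88  83  87  86  85
294  86  87  88  89  87  85  91 |  86  87  87  84  87  86  86
295  86  86  88  91  87  86  85 |  87  87  88  85  87  86  85
```

The stud's outer edge meets the finger only ~3 mm above the fingertip, and there is a 2 N upward component: the tip sits too high on the stud. I back off, lower 7 mm, and touch again.

Call:
apply_moves:
  targets:
    - [-3, 0, 0, 0]
    - [-6, 0, 0, 0]
    - [-6, 0, 3, 0]
    - [-6, 0, 7, 0]
    - [-6, 0, 7, 0]
    - [-3, 0, 7, 0]
    - [-2, 0, 7, 0]
    - [-1, 0, 7, 0]
    - [-1, 0, 7, 0]

```text
clock: 11.45
ee_pos: [0.4387, 0.1775, 0.0377]
orientation: [0.998, 0.063, -0.001, 0.0]
contact_force: [-2.2, 0.1, -0.1]
width: 0.006
finger_force: 0.9
```

```bash
python3 - <<'E'
from q import *
g=tab();cv2.imwrite("pics/w11.png",g[:,:,::-1])
for r in list(range(238,256))+list(range(268,296)): print(r,*[f"{v:3d}" for v in [g[r,c].sum()//3 for c in (309,313,318,325,332,337,341)]])
E
```

```text
t 11.45 box mm [-72.1   0.3  37.7] Fbox [-2.1  0.4 -0.1] dyaw -0.004 w 0.006
orange rows (np.int64(252), np.int64(257)) pred top [325.2 254.8] stud top pred -.05,-.06 [264.3 283.3]
238  71  73  75  79  81  79  77
239  71  72  75  80  81  79  75
240  70  72  75  80  81  78  76
241  70  71  76  79  81  78  75
242  71  73  75  80  80  78  75
243  70  71  75  79  81  78  75
244  70  73  76  79  80  77  76
245  70  73  76  79  81  78  74
246  71  72  75  79  78  78  74
247  70  72  75  80  80  75  74
248  71  72  75  80  78  78  75
249  70  72  76  78  78  75  73
250  64  72  74  77  71  75  72
251  74  78  81  85  81  82  80
252 103 103 105 107 106 106 104
253 123 122 123 123 125 124 122
254 121 122 122 123 124 123 122
255 121 121 121 122 122 122 121
268  28  35 152 175  93  37  33
269  31  36 129 178  93  36  33
270  29  36  81 178  78  37  32
271  32  35  40 155  44  37  31
272  31  36  39  59  39  37  33
273  34  39  43  40  43  37  33
274  41  45  48  50  49  44  41
275  41  45  50  51  48  45  42
276  43  45  49  51  49  44  41
277  43  45  48  51  48  43  40
278  42  45  46  50  48  44  41
279  41  44  48  50  46  44  39
280  41  44  47  49  48  43  40
281  40  44  47  49  47  43  39
282  35  36  49  51  47  42  40
283  33  35  40  49  46  43  39
284  31  36  40  42  45  44  41
285  30  35  41  40  40  42  40
286  29  34  38  41  36  33  37
287  40  42  45  43  42  40  39
288  71  72  73  71  72  70  69
289  88  89  90  87  89  88  88
290  87  88  88  87  87  87  88
291  86  88  89  86  87  87  86
292  86  87  88  84  88  87  86
293  86  88  88  84  88  86  86
294  86  87  88  84  88  87  85
295  86  87  88  84  88  85  89
```

Contact is now square: stud edge (325,287) overlaps the tip by ~6 px, force −2.1 N purely along box x. I press on gently.

Call:
apply_moves:
  targets:
    - [0.7, 0, 0, 0]
    - [1.4, 0, 0, 0]
    - [2.1, 0, 0, 0]
    - [2.8, 0, 0, 0]
    - [3, 0, 0, 0]
    - [3, 0, 0, 0]

```text
clock: 12.0
ee_pos: [0.4409, 0.1776, 0.0378]
orientation: [0.998, 0.063, -0.001, 0.0]
contact_force: [-5.8, 0.2, 3.7]
width: 0.005
finger_force: 2.8
```

```bash
cat >> q.py <<'E'
def rib():
    g=grab_frame("wrist");h=cv2.cvtColor(g,cv2.COLOR_RGB2HSV);m=cv2.inRange(h,(105,120,60),(125,255,255));m[:,:280]=0;m[:,370:]=0;m[280:]=0
    n,_,st,ce=cv2.connectedComponentsWithStats(m);i=1+np.argmax(st[1:,4]);print("rib bbox",st[i],ce[i].round(1));return g
E
python3 -c "
from q import *
rib()"
```

```text
t 12.0 box mm [-69.8   0.1  37.8] Fbox [-5.8  0.9  3.7] dyaw -0.003 w 0.005
rib bbox [ 313   89   25   75 1872] [325. 126.]
```

```bash
python3 - <<'E'
from q import *
g=tab();cv2.imwrite("pics/w12.png",g[:,:,::-1])
for nm in("w9","w11","w12"):
    f=cv2.imread(f"pics/{nm}.png").astype(int).sum(2)//3
    print(nm,[(r,f[r,309],f[r,325],f[r,341]) for r in range(236,296,1) if abs(f[r,309]-f[r-1,309])>18])
E
```

```text
t 12.05 box mm [-69.8   0.1  37.8] Fbox [-5.3  0.4  5.1] dyaw -0.003 w 0.003
orange rows (np.int64(251), np.int64(256)) pred top [324.9 259.2] stud top pred -.05,-.06 [268.6 287.4]
w9 [(240, np.int64(92), np.int64(98), np.int64(105)), (241, np.int64(114), np.int64(118), np.int64(119)), (250, np.int64(187), np.int64(175), np.int64(187)), (251, np.int64(213), np.int64(174), np.int64(169)), (253, np.int64(184), np.int64(174), np.int64(96)), (254, np.int64(59), np.int64(174), np.int64(40)), (255, np.int64(20), np.int64(174), np.int64(30)), (275, np.int64(65), np.int64(66), np.int64(64)), (276, np.int64(134), np.int64(130), np.int64(131)), (284, np.int64(117), np.int64(81), np.int64(91))]
w11 [(252, np.int64(103), np.int64(107), np.int64(104)), (253, np.int64(123), np.int64(123), np.int64(122)), (260, np.int64(143), np.int64(176), np.int64(162)), (261, np.int64(188), np.int64(175), np.int64(164)), (262, np.int64(213), np.int64(175), np.int64(114)), (264, np.int64(181), np.int64(175), np.int64(88)), (265, np.int64(66), np.int64(175), np.int64(40)), (266, np.int64(22), np.int64(175), np.int64(28)), (288, np.int64(71), np.int64(71), np.int64(69))]
w12 [(251, np.int64(104), np.int64(108), np.int64(107)), (252, np.int64(124), np.int64(127), np.int64(125)), (264, np.int64(142), np.int64(175), np.int64(103)), (265, np.int64(123), np.int64(176), np.int64(72)), (266, np.int64(60), np.int64(175), np.int64(40)), (267, np.int64(27), np.int64(175), np.int64(29)), (288, np.int64(71), np.int64(67), np.int64(72))]
```

The upward force is friction: with the stud 18 mm outboard of the tab it rises ~0.37 mm per mm pressed. I let the tool rise along with it.

Call:
apply_moves:
  targets:
    - [0, 0, -0.7, 0]
    - [0, 0, -1.5, 0]
    - [0.6, 0, -1.8, 0]
    - [1.2, 0, -2, 0]
    - [1.8, 0, -2.2, 0]
    - [2, 0, -2.3, 0]
    - [2, 0, -2.3, 0]

```text
clock: 12.68
ee_pos: [0.4436, 0.1778, 0.0398]
orientation: [0.998, 0.063, -0.001, 0.0]
contact_force: [-4.8, -0.9, -3.1]
width: 0.002
finger_force: 2.4
```

```bash
python3 -c "
from q import *
rib();tab()"
```

```text
t 12.68 box mm [-67.2  -0.   39.8] Fbox [-4.9 -0.3 -3.1] dyaw -0.004 w 0.002
rib bbox [ 312   95   25   74 1798] [324.3 131.2]
orange rows (np.int64(249), np.int64(253)) pred top [324.7 263. ] stud top pred -.05,-.06 [272.1 290.6]
```

Call:
apply_moves:
  targets:
    - [0.5, 0, 0, 0]
    - [1, 0, 0, 0]
    - [1.5, 0, -0.2, 0]
    - [2, 0, -0.4, 0]
    - [2, 0, -0.4, 0]

```text
clock: 13.2
ee_pos: [0.445, 0.178, 0.0402]
orientation: [0.998, 0.063, -0.001, 0.0]
contact_force: [-5.6, -0.5, -3.3]
width: 0.007
finger_force: 2.8
```

```bash
python3 -c "
from q import *
rib();tab()"
```

```text
t 13.2 box mm [-65.8  -0.1  40.2] Fbox [-5.6  0.3 -3.3] dyaw -0.004 w 0.007
rib bbox [ 312   98   25   74 1798] [324.3 134.1]
orange rows (np.int64(248), np.int64(252)) pred top [324.6 265.5] stud top pred -.05,-.06 [274.5 292.8]
```

Call:
apply_moves:
  targets:
    - [0.5, 0, 0.5, 0]
    - [1, 0, 0.5, 0]
    - [1.5, 0, 0.5, 0]
    - [1.5, 0, 0.5, 0]

```text
clock: 13.63
ee_pos: [0.4459, 0.1781, 0.0401]
orientation: [0.998, 0.063, -0.001, 0.001]
contact_force: [-8.8, -0.9, 3.9]
width: 0.004
finger_force: 4.3
```

```bash
python3 -c "
from q import *
rib();tab()"
```

```text
t 13.63 box mm [-64.8  -0.1  40.1] Fbox [-8.8  0.3  3.9] dyaw -0.003 w 0.004
rib bbox [ 312   94   26   76 1918] [324.5 131.5]
orange rows (np.int64(248), np.int64(252)) pred top [324.6 267.3] stud top pred -.05,-.06 [276.3 294.6]
```

The rib's image grew (area 1798→1918) and shifted against the tool motion: the cover has popped up. I retreat straight back and verify.

Call:
apply_moves:
  targets:
    - [-2, 0, 0, 0]
    - [-5, 0, 0, 0]
    - [-9, 0, 0, 0]
    - [-14, 0, 0, 0]
    - [-19, 0, 0, 0]
    - [-24, 0, 0, 0]
    - [-24, 0, -15, 0]
    - [-24, 0, -50, 0]
    - [-24, 0, -90, 0]
    - [-24, 0, -90, 0]
    - [-24, 0, -90, 0]

```text
clock: 14.65
ee_pos: [0.4262, 0.1767, 0.1323]
orientation: [0.998, 0.063, 0.003, -0.001]
contact_force: [0.0, -0.7, -0.4]
width: 0.007
finger_force: 0.0
```

```bash
python3 - <<'E'
from q import *
g=rib();f=grab_frame("side")[:,:,::-1]
a=cv2.resize(g[40:220,250:400,::-1],(400,480),interpolation=2);b=cv2.resize(f[235:315,240:330],(400,356),interpolation=2)
c=np.zeros((480,800,3),np.uint8);c[:,:400]=a;c[:356,400:]=b;cv2.imwrite("pics/pop.png",c)
s0=cv2.imread("pics/side0.png")
for nm,F in(("before",s0),("after",f)):
    h=cv2.cvtColor(np.ascontiguousarray(F),cv2.COLOR_BGR2HSV);m=cv2.inRange(h,(105,150,60),(125,255,255));m[:, :255]=0;m[:,330:]=0;m[:240]=0;m[300:]=0
    n,_,st,ce=cv2.connectedComponentsWithStats(m);print(nm,[(st[i],ce[i].round(1)) for i in range(1,n) if st[i,4]>8])
E
```

```text
t 14.65 box mm [-84.6   1.1 132.3] Fbox [-0.  -0.7 -0.4] dyaw -0.004 w 0.007
rib bbox [319  83  16  50 791] [326.5 107.2]
before [(array([270, 258,  15,  12, 132], dtype=int32), array([277.1, 263.3]))]
after [(array([268, 257,  17,  11, 135], dtype=int32), array([276.4, 262.2])), (array([288, 266,   5,  11,  14], dtype=int32), array([290.1, 270.8]))]
```

Rib rose by about 4 mm (side view 1.1 px up, wrist scale likewise): the cover is sprung up and the tool is clear. Now I hover over the rib with the jaws slightly open to measure rib and tip positions.

Call:
apply_moves:
  targets:
    - [35, 1, -15, -0.004]
    - [70, 1, -18, -0.004]
    - [102, 1, -18, -0.004]
    - [102, 1, -18, -0.004]
    - [102, 1, -18, -0.004]
    - [102, 1, -18, -0.004]
  grip: -0.3

```text
clock: 15.25
ee_pos: [0.5232, 0.187, 0.1462]
orientation: [0.998, 0.065, -0.002, 0.001]
contact_force: [0.4, -0.4, -0.2]
width: 0.343
finger_force: 0.0
```

```bash
python3 - <<'E'
from q import *
o=get_obs();ci=camera_info("wrist");g=grab_frame("wrist");cv2.imwrite("pics/w13.png",g[:,:,::-1])
print(proj("wrist",[bw([.018,0,.058]),bw([0,0,.06]),bw([.036,0,.056]),bw([-.0445,0,.064]),bw([.064,.042,.04])],ci).round(1))
h=cv2.cvtColor(g,cv2.COLOR_RGB2HSV);m=cv2.inRange(h,(105,120,50),(125,255,255));m[:,:260]=0;m[:,390:]=0
n,_,st,ce=cv2.connectedComponentsWithStats(m);print([(st[i],ce[i].round(1)) for i in range(1,n) if st[i,4]>60])
for r in range(230,330,4): print(r,''.join("%4d"%(g[r,c].sum()//3) for c in range(270,384,5)))
E
```

```text
t 15.25 box mm [ 12.9  -1.3 146.2] Fbox [ 0.3 -0.5 -0.2] dyaw 0.001 w 0.343
[[323.4 235.4]
 [323.4 257.8]
 [323.4 212.4]
 [323.5 310.1]
 [271.7 174.8]]
[(array([317, 209,  15,  46, 678], dtype=int32), array([323.9, 231.7])), (array([285, 424,  35,  17, 441], dtype=int32), array([301.9, 432.3]))]
230  168 192 179 123 122 122 121 122 122 122 113 114 106  77  73  70 124 121 121 119 203  73  78
234  150 183 191 122 122 122 122 122 122 121 113 112 106  76  72  70 124 121 122 119 109  77  81
238  155 181 205 122 122 121 122 122 122 122 112 111 105  74  72  69  68 121 121 120 119  78  81
242  157 176 204 122 122 122 121 120 122 122 111 112 105  74  72  68 123 121 120 117 194  82  86
246  153 176 204 121 121 122 121 121 121 121 111 110 104  72  71  69 121 121 121 117 198  77  79
250  160 172 203 122 121 121 121 121 121 121 111 110 103  72  70  66 123 121 120 116 108  77  79
254  148 163 203 121 120 121 121 121 120 120 109 109 100 122 123 123 121 121 121 113 108  79  79
258  143 152 202 120 120 120 121 121 120 121 122 122 121 121 120 121 120 120 119 112 199  80  81
262  148 155 202 120 120 12
[... 921 characters left out ...]
2  33 106 103 102  85
302  103 103  81  82  21  36  61  64  67  71  72  71  71  69  61  60  76 124  22 105 103  82  82
306   82  82  81  84  23  42 119 119  70  70  73  71  70  69  67  62  66 110  23  80  81  82  82
310   82  81  82  79  24  46 117 117 107 116 115 116 116 117 118 119 119 122  22  31  82  81  82
314   81  81  82  48  24 111 141 140 141  41 187 147  32  78 141 142 145 149  23  22  81  81  82
318   81  82  81  27  22 139 140 139 137  35  91 114  31  57 138 138 137 138  19  22  83  81  82
322   81  82  83  22  24 139 135 134 135  42  43  42  39  45 137 135 133 134  18  23  83  82  82
326   82  82  82  25  23 147 142 140 139  39  41  40  37  56 132 131 133 136  23  24  76  82  81
```

Call:
apply_moves:
  targets:
    - [3, -0.9, 20, -0.001]
    - [6.5, -0.9, 55, 0]
    - [6.5, -0.9, 85, 0]
    - [6.5, -0.9, 95, 0]
    - [6.5, -0.9, 97, 0]
    - [6.5, -0.9, 97, 0]

```text
clock: 15.8
ee_pos: [0.5306, 0.1893, 0.051]
orientation: [0.998, 0.066, -0.001, 0.0]
contact_force: [-0.7, -0.0, 1.1]
width: 0.35
finger_force: 0.0
```

```bash
python3 - <<'E'
from q import *
ci=camera_info("wrist");g=grab_frame("wrist");cv2.imwrite("pics/w14.png",g[:,:,::-1])
h=cv2.cvtColor(g,cv2.COLOR_RGB2HSV);m=cv2.inRange(h,(105,120,50),(125,255,255));m[:,:260]=0;m[:,390:]=0
n,_,st,ce=cv2.connectedComponentsWithStats(m);print([(st[i],ce[i].round(1)) for i in range(1,n) if st[i,4]>60])
print(proj("wrist",[bw([.0195,0,.048]),bw([.0195,0,.058])],ci))
E
```

```text
t 15.8 box mm [20.6  0.1 51. ] Fbox [-0.7  0.1  1.1] dyaw 0.001 w 0.35
[(array([ 315,  254,   22,   68, 1376], dtype=int32), array([325.5, 288.3]))]
[[325.05821081 285.94911552]
 [325.04194083 293.1485144 ]]
```

Call:
apply_moves:
  targets:
    - [-0.5, 0, 6, 0]
    - [-0.5, 0, 11, 0]
    - [-0.5, 0, 14, 0]
    - [-0.5, 0, 16, 0]
    - [-0.5, 0, 16, 0]

```text
clock: 16.27
ee_pos: [0.5308, 0.1891, 0.0348]
orientation: [0.998, 0.065, -0.0, 0.0]
contact_force: [0.1, -1.0, 0.2]
width: 0.351
finger_force: 0.0
```

```bash
python3 q.py
```

```text
t 16.27 box mm [20.8 -0.2 34.8] Fbox [ 0.  -1.   0.2] dyaw 0.0 w 0.351
```

Call:
apply_moves:
  targets:
    - [0, 0, 2, 0]
    - [0, 0, 4, 0]
    - [0, 0, 4.5, 0]
    - [0, 0, 4.5, 0]

```text
clock: 16.6
ee_pos: [0.5309, 0.1891, 0.0303]
orientation: [0.998, 0.065, -0.0, 0.0]
contact_force: [-0.1, -1.6, -0.2]
width: 0.356
finger_force: 0.0
```

Call:
apply_moves:
  targets:
    - [0, 0, 0, 0]
    - [0, 0, 0, 0]
    - [0, 0, 0, 0]
    - [0, 0, 0, 0]
    - [0, 0, 0, 0]
    - [0, 0, 0, 0]
  grip: -1
  newtons: 20

```text
clock: 17.1
ee_pos: [0.5311, 0.1893, 0.0306]
orientation: [0.998, 0.065, 0.0, -0.0]
contact_force: [0.3, -0.5, 0.5]
width: 0.127
finger_force: 20.0
```

```bash
python3 -c "
from q import *
print(o['finger_force']);rib()"
```

```text
t 17.1 box mm [21.  -0.1 30.6] Fbox [ 0.2 -0.5  0.5] dyaw 0.0 w 0.127
20.000090897083282
rib bbox [314 267  24  13 296] [325.4 273.2]
```

Call:
apply_moves:
  targets:
    - [-1, 0, 0, 0]
    - [-2, 0, 0, 0]
    - [-3, 0, 0, 0]
    - [-4, 0, 0, 0]
    - [-5, 0, 0, 0]
    - [-5, 0, 0, 0]

```text
clock: 17.65
ee_pos: [0.5261, 0.1886, 0.0306]
orientation: [0.998, 0.065, 0.0, -0.0]
contact_force: [1.5, 0.4, 1.7]
width: 0.125
finger_force: 20.0
```

```bash
python3 q.py
```

```text
t 17.65 box mm [16.  -0.1 30.6] Fbox [1.5 0.2 1.7] dyaw 0.0 w 0.125
```

Only light friction. I go on to 15 mm in all.

Call:
apply_moves:
  targets:
    - [-1.2, 0, 0, 0]
    - [-2.4, 0, 0, 0]
    - [-3.6, 0, 0, 0]
    - [-5, 0, 0, 0]
    - [-6.2, 0, 0, 0]
    - [-7.4, 0, 0, 0]
    - [-8.6, 0, 0, 0]
    - [-10, 0, 0, 0]
    - [-10, 0, 0, 0]

```text
clock: 18.4
ee_pos: [0.5158, 0.1872, 0.0305]
orientation: [0.998, 0.065, -0.0, 0.0]
contact_force: [1.3, 0.2, 0.8]
width: 0.125
finger_force: 20.0
```

```bash
python3 -c "
from q import *
rib()"
```

```text
t 18.4 box mm [ 5.6 -0.1 30.5] Fbox [1.3 0.1 0.8] dyaw 0.0 w 0.125
rib bbox [314 267  24  13 299] [325.5 273.2]
```

Call:
apply_moves:
  targets:
    - [0, 0, -1.5, 0]
    - [0, 0, -3, 0]
    - [0, 0, -5, 0]
    - [0, 0, -7, 0]
    - [0, 0, -7, 0]

```text
clock: 18.87
ee_pos: [0.5157, 0.1871, 0.0376]
orientation: [0.998, 0.065, -0.0, 0.0]
contact_force: [-0.4, 0.3, -0.6]
width: 0.125
finger_force: 20.0
```

```bash
python3 -c "
from q import *
rib()"
```

```text
t 18.87 box mm [ 5.5 -0.2 37.6] Fbox [-0.4  0.3 -0.6] dyaw 0.0 w 0.125
rib bbox [314 267  24  13 297] [325.5 273.2]
```

Call:
apply_moves:
  targets:
    - [0, 0, -8, 0]
    - [0, 0, -20, 0]
    - [0, 0, -35, 0]
    - [0, 0, -55, 0]
    - [0, 0, -75, 0]
    - [0, 0, -95, 0]
    - [0, 0, -108, 0]
    - [0, 0, -115, 0]
    - [0, 0, -115, 0]
    - [0, 0, -115, 0]

```text
clock: 19.75
ee_pos: [0.5159, 0.1871, 0.1524]
orientation: [0.998, 0.065, -0.0, 0.0]
contact_force: [0.2, -0.2, -1.5]
width: 0.127
finger_force: 20.0
```

```bash
cat > tr.py <<'E'
from q import *
T=np.array([.5145,-.1978,.218]);print("to tray",delta(bw([.017,0,.147],T)),"turn",round(yaw(o)-T[2],3))
E
python3 -c "
from tr import *
rib()"
```

```text
t 19.75 box mm [  5.7  -0.3 152.4] Fbox [ 0.2 -0.3 -1.5] dyaw 0.0 w 0.127
to tray [-34.6 379.9   5.5] turn -0.087
rib bbox [314 267  24  13 300] [325.5 273.2]
```

Call:
apply_moves:
  targets:
    - [-1, 12, 0, -0.005]
    - [-4, 36, 0, -0.015]
    - [-7, 68, 0, -0.025]
    - [-10, 104, 0, -0.035]
    - [-14, 142, 0, -0.045]
    - [-18, 180, 0, -0.055]
    - [-22, 218, 0, -0.065]
    - [-26, 256, 0, -0.075]
    - [-29, 294, 0, -0.08]
    - [-32, 328, 0, -0.087]
    - [-34, 356, 0, -0.087]
    - [-34.5, 370, 0, -0.087]

```text
clock: 20.8
ee_pos: [0.5282, -0.19, 0.1513]
orientation: [0.994, 0.106, -0.001, 0.001]
contact_force: [0.4, -0.8, -0.6]
width: 0.126
finger_force: 20.0
```

```bash
python3 tr.py
```

```text
t 20.8 box mm [ -31.2 -375.8  151.3] Fbox [ 0.3 -0.8 -0.6] dyaw 0.081 w 0.126
to tray [2.  4.6 4.3] turn -0.006
```

Call:
apply_moves:
  targets:
    - [2, 4.5, 10, -0.006]
    - [2, 4.5, 30, -0.006]
    - [2, 4.5, 55, -0.006]
    - [2, 4.5, 80, -0.006]
    - [2, 4.5, 105, -0.006]
    - [2, 4.5, 122, -0.006]
    - [2, 4.5, 132, -0.006]
    - [2, 4.5, 136, -0.006]
    - [2, 4.5, 136, -0.006]

```text
clock: 21.55
ee_pos: [0.5327, -0.1865, 0.0155]
orientation: [0.994, 0.113, -0.001, -0.001]
contact_force: [0.1, -0.1, -0.8]
width: 0.126
finger_force: 20.0
```

```bash
python3 tr.py; python3 - <<'E'
from h import *
f=grab_frame("side")[:,:,::-1];a=cv2.resize(f[125:215,290:410],None,fx=4.2,fy=4.2,interpolation=2);cv2.imwrite("pics/pl.png",a)
E
```

```text
t 21.55 box mm [ -26.2 -372.8   15.5] Fbox [ 0.1 -0.1 -0.8] dyaw 0.095 w 0.126
to tray [  -3.4    6.9 -131.5] turn 0.008
```

Call:
apply_moves:
  targets:
    - [-1.5, 3, 0, 0]
    - [-3, 6, 0, 0.006]
    - [-3, 7, 0, 0.008]
    - [-3, 7, 2, 0.008]
    - [-3, 7, 4, 0.008]
    - [-3, 7, 6, 0.008]
    - [-3, 7, 7, 0.008]
    - [-3, 7, 7, 0.008]

```text
clock: 22.27
ee_pos: [0.5315, -0.1953, 0.0091]
orientation: [0.994, 0.108, -0.0, -0.0]
contact_force: [-1.0, 0.5, -0.9]
width: 0.124
finger_force: 20.0
```

```bash
python3 tr.py
```

```text
t 22.27 box mm [ -28.6 -381.4    9.1] Fbox [-0.9  0.6 -0.9] dyaw 0.086 w 0.124
to tray [  -0.2   -1.3 -137.9] turn -0.002
```

Well placed over the tray; now I lower gently to first contact.

Call:
apply_moves:
  targets:
    - [0, 0, 1, 0]
    - [0, 0, 2, 0]
    - [0, 0, 3, 0]
    - [0, 0, 4, 0]
    - [0, 0, 4, 0]

```text
clock: 22.68
ee_pos: [0.5316, -0.1955, 0.0053]
orientation: [0.994, 0.108, -0.0, -0.0]
contact_force: [-0.1, -0.2, -0.9]
width: 0.126
finger_force: 20.0
```

```bash
python3 -c "
from tr import *
rib()"
```

```text
t 22.68 box mm [ -28.5 -381.7    5.3] Fbox [-0.2 -0.1 -0.9] dyaw 0.085 w 0.126
to tray [  -0.2   -1.5 -141.7] turn -0.002
rib bbox [314 267  24  13 300] [325.5 273.2]
```

Call:
apply_moves:
  targets:
    - [0, 0, 0.6, 0]
    - [0, 0, 1.2, 0]
    - [0, 0, 1.8, 0]
    - [0, 0, 2.4, 0]
    - [0, 0, 2.4, 0]
  newtons: 8

```text
clock: 23.15
ee_pos: [0.5312, -0.1957, 0.003]
orientation: [0.994, 0.108, -0.0, 0.0]
contact_force: [-1.7, -0.7, 2.0]
width: 0.131
finger_force: 8.0
```

```bash
python3 -c "
from tr import *
rib()"
```

```text
t 23.15 box mm [ -28.9 -381.8    3. ] Fbox [-1.7 -0.4  2. ] dyaw 0.085 w 0.131
to tray [ 1.00e-01 -1.60e+00 -1.44e+02] turn -0.002
rib bbox [314 266  24  14 303] [325.5 273.1]
```

Call:
apply_moves:
  targets:
    - [0, 0, 0.5, 0]
    - [0, 0, 1, 0]
    - [0, 0, 1.5, 0]
    - [0, 0, 2, 0]
    - [0, 0, 2, 0]
  newtons: 4

```text
clock: 23.62
ee_pos: [0.5318, -0.1955, 0.001]
orientation: [0.994, 0.108, 0.0, -0.0]
contact_force: [-0.5, -0.5, -0.7]
width: 0.126
finger_force: 4.0
```

```bash
python3 -c "
from tr import *
rib()"
```

```text
t 23.62 box mm [ -28.3 -381.7    1. ] Fbox [-0.5 -0.4 -0.7] dyaw 0.085 w 0.126
to tray [  -0.4   -1.5 -146. ] turn -0.002
rib bbox [314 266  24  14 322] [325.5 272.7]
```

Call:
apply_moves:
  targets:
    - [0, 0, 0.5, 0]
    - [0, 0, 1, 0]
    - [0, 0, 1.5, 0]
    - [0, 0, 2, 0]
    - [0, 0, 2, 0]
    - [0, 0, 2, 0]
  newtons: 3

```text
clock: 24.17
ee_pos: [0.5321, -0.1954, -0.0006]
orientation: [0.994, 0.108, 0.0, 0.0]
contact_force: [-1.1, 1.1, 5.4]
width: 0.126
finger_force: 3.0
```

```bash
python3 -c "
from tr import *
rib()"; python3 - <<'E'
from h import *
g=grab_frame("wrist")[:,:,::-1];a=cv2.resize(g[110:360,215:435],(440,500),interpolation=2)
f=grab_frame("side")[:,:,::-1];b=cv2.resize(f[130:210,300:400],(360,288),interpolation=2);c=np.zeros((500,800,3),np.uint8);c[:,:440]=a;c[:288,440:]=b
cv2.imwrite("pics/fin.png",c)
E
```

```text
t 24.17 box mm [ -28.  -381.6   -0.6] Fbox [-1.   1.2  5.4] dyaw 0.085 w 0.126
to tray [  -0.6   -1.5 -147.6] turn -0.002
rib bbox [314 267  24  13 300] [325.5 273.2]
```

View pics/fin.png

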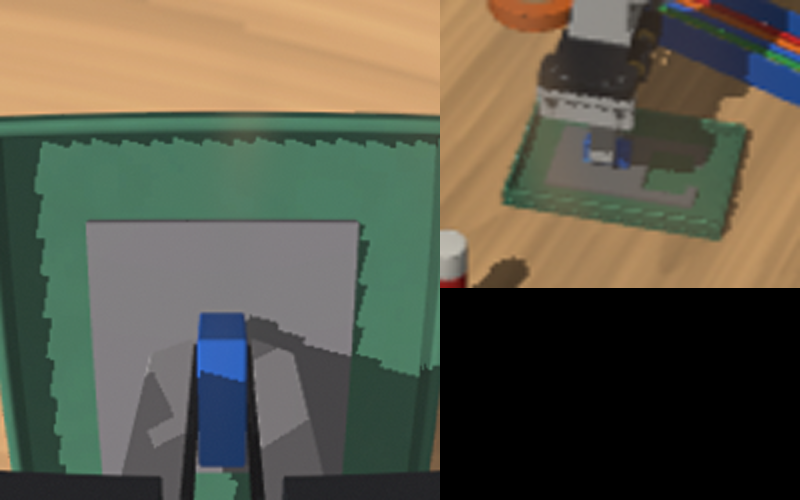

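The cover lies flat in the tray (cover at (225,350), rib gripped at (222,380); side view also flat at (620,165)), with its far edge well inside the wall. I relieve the pressure, release, and rise.

Call:
apply_moves:
  targets:
    - [0, 0, -0.7, 0]
    - [0, 0, -1, 0]
    - [0, 0, -1, 0]

```text
clock: 24.57
ee_pos: [0.5313, -0.1956, -0.0003]
orientation: [0.994, 0.108, -0.0, -0.0]
contact_force: [-0.1, 0.8, -0.4]
width: 0.127
finger_force: 3.0
```

Call:
apply_moves:
  targets:
    - [0, 0, 0, 0]
    - [0, 0, 0, 0]
    - [0, 0, 0, 0]
    - [0, 0, 0, 0]
    - [0, 0, -5, 0]
    - [0, 0, -15, 0]
    - [0, 0, -35, 0]
    - [0, 0, -70, 0]
    - [0, 0, -110, 0]
    - [0, 0, -150, 0]
    - [0, 0, -150, 0]
    - [0, 0, -150, 0]
  grip: -0.4

```text
clock: 25.57
ee_pos: [0.5337, -0.1962, 0.1536]
orientation: [0.994, 0.108, 0.003, 0.001]
contact_force: [-0.6, 0.2, -0.2]
width: 0.3
finger_force: 0.0
```

```bash
python3 - <<'E'
from tr import *
ci=camera_info("wrist");g=grab_frame("wrist");cv2.imwrite("pics/end.png",g[:,:,::-1])
h=cv2.cvtColor(g,cv2.COLOR_RGB2HSV)
m=cv2.inRange(h,(105,120,50),(125,255,255));n,_,st,ce=cv2.connectedComponentsWithStats(m)
for i in range(1,n):
    if 150<st[i,4]<3000: print("blue",st[i],ray("wrist",ce[i],.028,ci).round(3))
print("rib target",bw([.016,0,.028],T))
m=((h[...,1]<50)&(h[...,2]>60)&(h[...,2]<190)).astype(np.uint8);
w,hh=[],0
pts=np.argwhere(m)
W=[(1000*ray("wrist",(c,r),.008,ci)[:2]) for r,c in pts[::3]]
W=np.array(W);c,s=np.cos(T[2]),np.sin(T[2]);d=W-1000*T[:2];L=np.c_[c*d[:,0]+s*d[:,1],-s*d[:,0]+c*d[:,1]]
k=(abs(L[:,0])<76)&(abs(L[:,1])<52);L=L[k];print(np.percentile(L,[1,99],axis=0))
E
```

```text
t 25.57 box mm [ -26.5 -382.6  153.6] Fbox [-0.5  0.3 -0.2] dyaw 0.085 w 0.3
to tray [-2.1 -2.6  6.5] turn -0.003
blue [317 212  14  43 558] [ 0.531 -0.196  0.028]
blue [  9 345  19  12 164] [0.281 0.182 0.028]
rib target [ 0.53012131 -0.19433956  0.028     ]
[[-72.81067422 -49.84757017]
 [ 56.39371624  49.14971248]]
```

```bash
python3 -c "
from plant import *
print(finish_job())"
```

```text
the job is handed in; nothing more can be done
None
```

The job is handed in at about 25.6 s. The stud was pressed until the cover sprang up, at about 10 N measured at the tool. The cover was then drawn out 15 mm from under the lip with light friction and set down flat, right way up, in the green tray. I did not inspect the bystanders afterwards, and that the tool cleared the cover as it sprang up is my estimate.

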